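# Roll the slide holder's adjuster wheel until the jaw reaches the gauge mark

## Task

Preset the microscope slide holder: with a light fingertip on top of the knurled adjuster wheel, roll it until the gap has closed so far that the white pointer on the sliding jaw lines up with the white line on the gauge block. Move the jaw only by rolling the wheel, do not press hard, leave the jar, carton and vial where they stand, and finish with the hand clear of everything.

Things in the scene. Friction and masses are not known exactly. Their poses are not given: they have to be found in the camera images.
- holder: The slide holder, bolted to the bench: dark steel base plate 110 mm (its x) by 250 mm (its y), 12 mm thick, origin at the centre of its underside, z up. Along y stand: black wheel housing at y = -85 mm (47 mm in x, 78 mm in y, top 66 mm above the bench), sliding jaw, and fixed steel jaw (y = 65 to 79 mm, top 44 mm above the bench).
- wheel: Knurled steel adjuster wheel, 60 mm diameter, 24 mm wide, standing 14 mm out of its housing; origin at its centre, 50 mm above the bench. Its axle lies level along the holder's x. Rolling its top towards the holder's +y moves the jaw to +y and closes the gap, 1 mm of jaw per 5 mm of rim (6 mm per rad); rolling back opens it. It stays where it is left.
- wheel_top (a point): Top of the wheel at mid-width, 80 mm above the bench when untouched; does not turn with the wheel. The unit of wheel, guide rods and jaw is sprung: it starts to sink at about 1.5 N of downward push and sinks 1.4 mm for each further N, to a firm stop at 6 mm (about 5.7 N). Turning needs about 1 N along the rim; pressed 3 to 4 mm down, a fingertip dragged along +y rolls it without slip.
- jaw: The sliding steel jaw, 40 mm (x) by 22 mm (y), 25 mm high, its top 44 mm above the bench, axes as the holder's; origin at bench level on the line of its gripping face (the +y face). Driven only by the wheel; it sinks a few mm with the wheel while that is pressed.
- jaw_mark (a point): Top middle of the jaw's white pointer, a fin 4 mm thick (y) that sticks out 16 mm from the jaw's +x side, 30 mm above the bench. Axes as the holder's.
- gauge: The gauge block, a black block 18 mm by 16 mm by 10 mm high set firmly on the black rail along the holder's +x side; where it is set along the rail differs each time. Origin at the middle of its underside, 16 mm above the bench.
- gauge_mark (a point): Top middle of the gauge mark, a white raised line 4 mm thick (holder's y) and 20 mm long (x) across the top of the gauge block, 30 mm above the bench. The pointer is lined up when jaw_mark and gauge_mark have the same y in the holder's frame. At the start the pointer is 13 to 36 mm short of it, on the -y side; the jaw could be run at least 11 mm past it.
- jar_center (a point): Middle of a loose white screw-top jar, 60 mm diameter, 75 mm high, beside one end of the holder. To be left alone.
- carton_center (a point): Middle of a loose small carton, 45 by 60 by 50 mm high, beside the other end of the holder. To be left alone.
- vial_center (a point): Middle of a loose small amber bottle, 32 mm diameter, 50 mm high, in front of the holder on the robot's side. To be left alone.

How it is judged (in metres and radians):
On the way:
1. a fingertip presses on the adjuster wheel (contact force between the fingers and wheel above 0.5 N), for 0.2 s.
At the end, for the whole second after the job is handed in: The jaw's pointer is within 2.5 mm of the gauge mark along the holder, on either side, and the jaw is at rest (y of jaw_mark in the frame of gauge between -0.0025 and 0.0025 m and linear speed of jaw below 0.002 m/s); the robot touches nothing.
It fails at once if the jar, carton or vial is lifted, carried or shoved more than 15 mm (distance of any of jar_center, carton_center, vial_center from where it was at the start of the episode above 0.015 m).
It fails at once if the jaw is pushed directly instead of by the wheel (more than 2 N) (contact force between any of the fingers, the arm and jaw above 2 N).
It fails at once if the wheel is pressed harder than 25 N (contact force between any of the fingers, the arm and wheel above 25 N).
It also fails if it takes over 48 s, if anything falls off the work surface, if the arm or the gripper's body presses on something with over 40 N, if the wrist force passes 120 N, or if a joint passes its speed limit or range.

## Robot

A 6-joint arm with a two-finger parallel gripper is mounted at the origin on the work surface. World frame = base frame: x ahead of the robot, y to its left, z up, the work surface at z = 0. Lengths are in mm, angles in rad, forces in N, time in s.
With the tool pointing down it reaches from about 350 to 875 mm from the base axis. Payload 4.2 kg.
Tool frame: the origin (TCP) lies on the mounting face of the last link; the fingertips stand 173 mm ahead of it and the grasp point (between the pads) lies 155 mm ahead of it; z points along the fingers, y is the line along which they close (so a half turn about z gives the same grasp; the last joint's range is limited). The gripper opens to 85 mm and grips with 20 to 120 N. Pads are 22 mm wide; open, the fingers measure 114 mm over their backs; the gripper's body (76 mm by 85 mm) begins 54 mm behind the grasp point. The pads swing forward as they close: fully open they stand 13 mm farther back than shut.
Start: joints at [1.546, 0.385, 0.008, 0, -1.194, -0.259], TCP at [174.971, 599.987, 404.712] pointing down, gripper open.
Joint ranges: [-3.14, 3.14], [-1.21, 2.06], [-1.07, 1.41], [-3.16, 2.05], [-2.99, -0.16], [-3.1, 3.1]. Speed limits (rad/s): [2.79, 2.79, 3.14, 3.14, 3.14, 3.14].

## Interface

Orientations are given as a unit quaternion [x, y, z, w].
In Python, from bench import arm gives the robot as it stands.
- The arm moves only by the tool carry_out, never from a script. Its argument "rows" is a list of rows, each a list of 7 numbers: the shift along the tool's x, y, z as a fraction of full scale, then the turn, a rotation vector about the tool's x, y, z as a fraction of full scale, then the opening, from -1 (shut) to 1 (fully open). A call has 1 to 12 rows; each row is the pose to reach, as a shift and turn from the pose commanded when the call began, along the tool's axes at that moment, turning the shorter way round; what a row does not reach only later rows make up. Full scale, the value 1, is 20 cm for a shift and pi rad for a turn. A row lasts 1/8 s, in which the tool goes at most 62.5 mm and 10.7 degrees, less where a joint would pass 70% of its speed; a pose out of reach is approached as far as the arm can. A call with a number of a shift or a turn outside -1 to 1 is refused whole. A call with a gripper value outside its range is refused whole. The fingers move at their own pace and stop on an object; the grip force is fixed at half the most. Time passes only in rows, so rows that repeat a pose let the fingers close. It gives the time, the measured TCP pose, the force, the opening and the grip force at its end, in the units of the state.
- arm.read_state(): the state, without advancing time (a new reading comes with each control period).
- arm.get_image(name): name is "scene" or "top"; returns (picture, depth): 400x640x3 uint8, red, green, blue; 400x640 float32, mm along the optical axis (not along the pixel's ray), 0 where there is no reading.
- arm.calibration(name): a dict with "mtx" (3x3 intrinsics, pixels), "k1" (the pictures are not rectified: a ray, as slopes to the right and down, at radius r is drawn at 1 + k1 r^2 times it, then the intrinsics apply), "cam_to_world" (4x4, takes a point from camera to world coordinates). Camera axes: x right, y up, looking along -z (the intrinsics and any distortion apply to the point x, -y, -z); pixel columns grow to the right and rows downward; lengths in mm; the calibration is good to about 2 mm. A picture is of the moment at which its call begins. calibration takes no time and is no camera call.
- arm.job_done(): hands the job in; it is judged then, once.
The state is a dict: "clock": time; "joints": joint angles; "joint_vel": joint speeds; "joint_efforts": joint torques, N m; "position": TCP position; "ee_rot": TCP orientation; "contact_force": force on the tool from outside, world axes, zero at the start; "wrist_torque": the same for the moment, N m; "gripper_width": finger opening in mm; "grasp_force": force on a finger pad.
Only numpy, scipy, OpenCV 4.12 (cv2) and the standard library are available. Lean on these libraries where they do the work, as an engineer would, in place of code of your own. Each camera call takes 0.05 s, during which the arm holds its last target. There are 200 camera calls.

## Working session

There is one attempt and no reset: what is moved stays moved. The work goes in short steps, Python scripts to look and compute and a tool call to move; the robot and the scene stay as the last step left them, time stands still between calls to the robot, and variables do not carry over. Pictures are saved under pics/ and viewed, at most 10 in all, crops included, and the job is handed in when it is done.

Besides the shell and the picture viewer there is one more tool, called after "Request:" by a JSON object that holds its "name" and its "arguments", one argument or row to a line. carry_out: Moves the arm, as the interface text tells. Its arguments: {"type":"object","properties":{"rows":{"type":"array"}},"required":["rows"]}

```bash
mkdir -p pics
cat > h.py <<'E'
import numpy as np, cv2
from bench import arm
def snap(n,f):
    im,d=arm.get_image(n); np.savez(f'pics/{f}.npz',im=im,d=d); cv2.imwrite(f'pics/{f}.png',im[:,:,::-1]); return im,d
def ray(n,u,v):
    c=arm.calibration(n); M=np.array(c['mtx'],float); k=c['k1']
    p=np.array([(u-M[0,2])/M[0,0],(v-M[1,2])/M[1,1]]); q=p.copy()
    for _ in range(20): q=p/(1+k*(q@q))
    T=np.array(c['cam_to_world'],float)
    return T[:3,3],T[:3,:3]@np.array([q[0],-q[1],-1])
def atz(n,u,v,z):
    o,r=ray(n,u,v); return o+r*(z-o[2])/r[2]
def proj(n,P):
    c=arm.calibration(n); M=np.array(c['mtx'],float); T=np.array(c['cam_to_world'],float)
    q=T[:3,:3].T@(np.array(P,float)-T[:3,3]); s=np.array([q[0],-q[1]])/-q[2]; s=s*(1+c['k1']*(s@s))
    return M[0,0]*s[0]+M[0,2],M[1,1]*s[1]+M[1,2]
E
python3 - <<'E'
from h import *
snap('top','top0');snap('scene','scene0')
print(arm.read_state())
for n in('top','scene'): print(arm.calibration(n))
E
```

```text
{'clock': 0.1, 'joints': array([ 1.54558948e+00,  3.85475167e-01,  6.71625529e-03, -4.20530975e-04,
       -1.19401668e+00, -2.58602636e-01]), 'joint_vel': array([ 6.03295729e-04, -8.82550912e-04,  4.69994347e-03,  8.45211991e-04,
        9.36302225e-04, -1.75279567e-05]), 'joint_efforts': array([ 2.07749003e-04, -3.93317628e+01,  1.88929582e+01,  4.19783637e+00,
       -2.54195380e-03,  2.28903957e-06]), 'position': array([174.92485949, 599.8175635 , 403.71739628]), 'ee_rot': array([ 9.89936931e-01, -1.41505671e-01, -7.88845237e-05,  1.00565491e-03]), 'contact_force': array([ 0.06152182, -0.34795297, -0.04068599]), 'wrist_torque': array([0.05036186, 0.02729074, 0.02809576]), 'grasp_force': 0.0, 'gripper_width': 85.59532117938639}
{'mtx': array([[482.65285489,   0.        , 327.93269134],
       [  0.        , 482.65285489, 203.42077408],
       [  0.        ,   0.        ,   1.        ]]), 'k1': -0.06328704229424414, 'cam_to_world': array([[ 2.91305050e-02,  9.97527935e-01, -6.39486681e-02,
         4.78739561e+02],
       [-9.99569894e-01,  2.92871453e-02,  1.51324066e-03,
         1.15673746e+02],
       [ 3.38237376e-03,  6.38770819e-02,  9.97952042e-01,
         9.83182710e+02],
       [ 0.00000000e+00,  0.00000000e+00,  0.00000000e+00,
         1.00000000e+00]])}
{'mtx': array([[431.2125821 ,   0.        , 320.34043545],
       [  0.        , 431.2125821 , 199.44978593],
       [  0.        ,   0.        ,   1.        ]]), 'k1': -0.041878883052819456, 'cam_to_world': array([[-5.23037322e-02, -5.46777316e-01,  8.35642798e-01,
         1.20329625e+03],
       [ 9.98628447e-01, -2.66644964e-02,  4.50580717e-02,
         1.25134580e+02],
       [-2.35473710e-03,  8.36853375e-01,  5.47422034e-01,
         5.33010460e+02],
       [ 0.00000000e+00,  0.00000000e+00,  0.00000000e+00,
         1.00000000e+00]])}
```

View pics/top0.png

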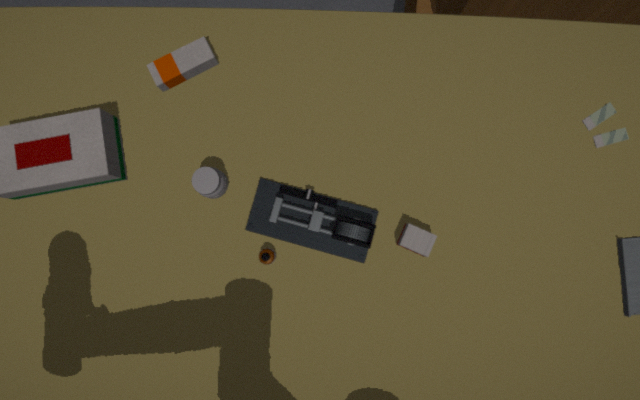

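View pics/scene0.png

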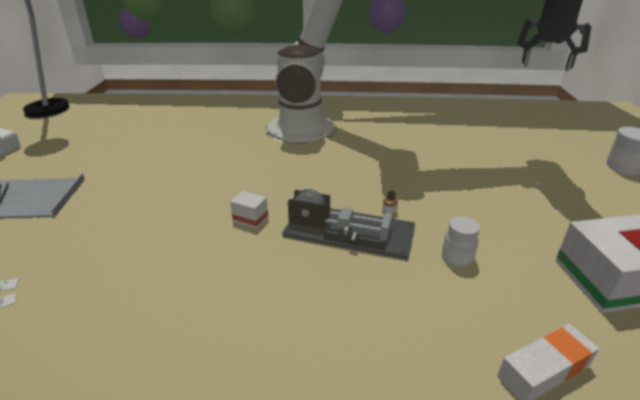

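The top view shows the holder at about (313,220), with the wheel housing on the right at (354,232) and the gauge and pointer at about (310,195)/(317,207). The jar is at (209,181), the carton at (418,240) and the vial at (266,257). Next I enlarge the holder in both views.

Run:
```python
import cv2
a=cv2.imread('pics/top0.png')[172:267,240:385]; b=cv2.imread('pics/scene0.png')[182:258,280:420]
A=cv2.resize(a,None,fx=5,fy=5,interpolation=cv2.INTER_CUBIC)
cv2.imwrite('pics/ctop.png',cv2.convertScaleAbs(A,alpha=1.7))
cv2.imwrite('pics/cscene.png',cv2.resize(b,None,fx=5,fy=5,interpolation=cv2.INTER_CUBIC))
```

```text
(no output)
```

View pics/ctop.png

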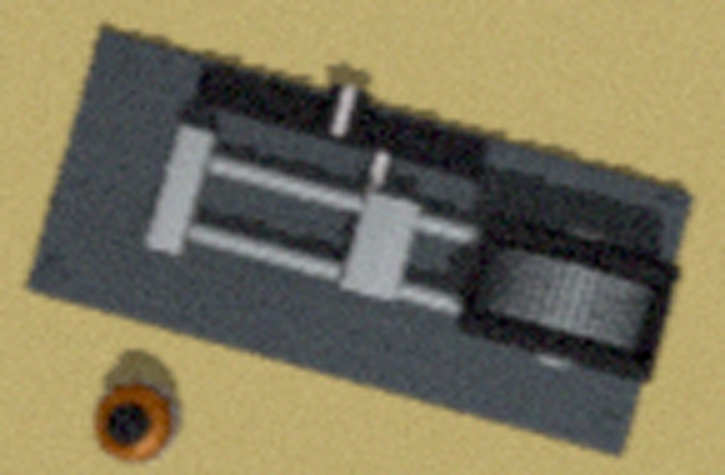

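View pics/cscene.png

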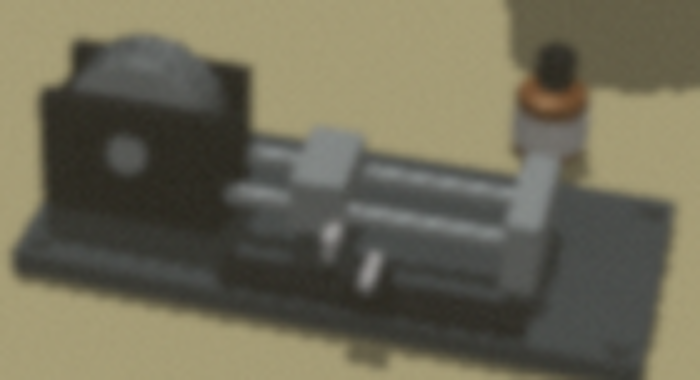

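The top crop shows base corners at (103,25), (692,190), (622,455) and (28,288). The gauge line runs (348,88)-(340,135) and the pointer (382,152)-(377,187). The wheel spans roughly (485..650, 255..345). In the scene crop the pointer is at about (330,240) and the gauge line at about (370,270).

```bash
cat >> h.py <<'E'
from scipy.spatial.transform import Rotation as R
def cc(n,x,y,z,o=(240,172)): return atz(n,(x+.5)/5-.5+o[0],(y+.5)/5-.5+o[1],z)
E
python3 - <<'E'
from h import *
C=np.array([cc('top',*p,12)[:2] for p in [(103,25),(692,190),(622,455),(28,288)]])
L=np.array([(55,125),(55,-125),(-55,-125),(-55,125)],float)
c=C.mean(0);d=C-c
z=((d[:,0]+1j*d[:,1])*np.conj(L[:,0]+1j*L[:,1])).sum(); th=np.angle(z)
Rm=np.array([[np.cos(th),-np.sin(th)],[np.sin(th),np.cos(th)]])
print('th',th,'scale',abs(z)/(L**2).sum(),'c',c); print(C-(c+L@Rm.T))
loc=lambda P:Rm.T@(P[:2]-c)
for nm,p,zz in [('g1',(348,88),30),('g2',(340,135),30),('p1',(382,152),30),('p2',(377,187),30)]: print(nm,loc(cc('top',*p,zz)))
for nm,p in [('ptr',(330,240)),('gau',(370,270))]: print(nm,loc(cc('scene',*p,30,(280,182))))
w=c+Rm@[0,-85]; print('wheel',w, 'hy',Rm[:,1],'hx',Rm[:,0])
f=np.load('pics/top0.npz')['d']
u,v=proj('top',[*w,80]); print('wheel px',u,v,f[int(v)-3:int(v)+4,int(u)])
print(C[:,:])
for nm,(a,b),zz in [('jar',(209,177),75),('carton',(418,238),50),('vial',(266,257),50)]: print(nm,atz('top',a,b,zz),loc(atz('top',a,b,zz)))
s=arm.read_state();print(R.from_quat(s['ee_rot']).as_matrix())
E
```

```text
th -0.24294273914684714 scale 0.9925118975819512 c [507.81555491 145.8584182 ]
[[ 0.08913086 -1.03744213]
 [ 0.32350132  1.6082367 ]
 [-0.03713173  0.74215498]
 [-0.37550046 -1.31294955]]
g1 [55.89808732 20.36359187]
g2 [37.05835226 18.34688572]
p1 [35.03534318  0.50229369]
p2 [21.14697739 -1.34213487]
ptr [32.16802614 -0.2750062 ]
gau [45.99180238 18.77345476]
wheel [487.36795598  63.35450497] hy [0.24055999 0.97063427] hx [ 0.97063427 -0.24055999]
wheel px 354.4068241499451 230.4965173447063 [902.2832  901.5509  902.0707  904.9881  904.44434 902.9743  901.4541 ]
[[591.35956922 252.91946093]
 [531.45394284  12.90657144]
 [424.32353973  38.50208832]
 [484.12516784 279.10555211]]
jar [580.54578783 341.43374841  75.        ] [ 23.54685782 207.32810243]
carton [476.64337906 -61.87159824  50.        ] [  19.71474788 -209.12865178]
vial [431.65361163 230.50283966  50.        ] [-94.28745343  63.83726039]
[[ 9.59952278e-01 -2.80163220e-01 -4.40793152e-04]
 [-2.80163537e-01 -9.59950268e-01 -1.96874466e-03]
 [ 1.28430338e-04  2.01339509e-03 -9.99997965e-01]]
```

The pointer needs about +19 mm of travel, which is about 95 mm of rim. I move to above the rear side of the wheel with the fingers shut.

Request:
{"name": "carry_out", "arguments": {
  "rows": [
    [0.2,0.2,0,0,0,0,-1],
    [0.4,0.4,0,0,0,0,-1],
    [0.6,0.6,0,0,0,0,-1],
    [0.8,0.8,0,0,0,0,-1],
    [1,1,0,0,0,0,-1],
    [1,1,0,0,0,0,-1]
  ]
}}

```text
clock: 0.85
position: [311.8, 348.9, 404.6]
ee_rot: [0.99, -0.144, -0.0, 0.0]
contact_force: [-0.6, 0.5, 0.4]
gripper_width: -0.1
grasp_force: 0.0
```

Request:
{"name": "carry_out", "arguments": {
  "rows": [
    [0.2,0.2,0,0,0,-0.013,-1],
    [0.4,0.4,0,0,0,-0.013,-1],
    [0.6,0.6,0.1,0,0,-0.013,-1],
    [0.8,0.8,0.2,0,0,-0.013,-1],
    [1,1,0.3,0,0,-0.013,-1],
    [1,1,0.4,0,0,-0.013,-1],
    [1,1,0.4,0,0,-0.013,-1]
  ]
}}

```text
clock: 1.72
position: [446.9, 103.7, 323.2]
ee_rot: [0.993, -0.122, -0.002, 0.001]
contact_force: [-0.3, -0.2, 1.0]
gripper_width: -0.2
grasp_force: 0.0
```

```bash
cat >> h.py <<'E'
th=-0.243; c0=np.array([507.8,145.9])
Rm=np.array([[np.cos(th),-np.sin(th)],[np.sin(th),np.cos(th)]])
loc=lambda P:Rm.T@(np.array(P)[:2]-c0)
def st():
    s=arm.read_state(); p=s['position']; r=R.from_quat(s['ee_rot']); 
    print('t',s['clock'],'loc',loc(p).round(1),'tipz',(p[2]-173).round(1),'F',Rm.T@s['contact_force'][:2],s['contact_force'][2].round(2),'w',s['gripper_width'],'\n',r.as_matrix().round(4)); return s
E
python3 - <<'E'
from h import *
s=st(); r=R.from_quat(s['ee_rot']).as_matrix()
t=np.array([*(c0+Rm@[0,-101]),173+95]); print((r.T@(t-s['position'])/200).round(4))
E
```

```text
t 1.725 loc [-48.9 -55.6] tipz 150.2 F [-0.20994405 -0.22111407] 0.95 w -0.16101433849872948 
 [[ 0.9704 -0.2417 -0.0037]
 [-0.2417 -0.9704 -0.0021]
 [-0.003   0.0029 -1.    ]]
[0.2457 0.226  0.2758]
```

Request:
{"name": "carry_out", "arguments": {
  "rows": [
    [0.245,0.226,0.1,0,0,0,-1],
    [0.245,0.226,0.26,0,0,0,-1],
    [0.245,0.226,0.26,0,0,0,-1],
    [0.245,0.226,0.26,0,0,0,-1]
  ]
}}

```text
clock: 2.22
position: [484.1, 49.6, 274.1]
ee_rot: [0.993, -0.12, 0.001, -0.0]
contact_force: [0.2, -0.4, 0.2]
gripper_width: -0.1
grasp_force: 0.0
```

Run:
```python
from h import *
st()
im,d=snap('scene','s1'); b=im[150:270,260:420,::-1]
im2,_=snap('top','t1'); b2=im2[172:267,240:385,::-1]
b2=cv2.convertScaleAbs(b2,alpha=1.7)
cv2.imwrite('pics/s1c.png',cv2.resize(b,None,fx=5,fy=5,interpolation=cv2.INTER_CUBIC))
```

```text
t 2.225 loc [  0.2 -99.2] tipz 101.1 F [ 0.31876435 -0.30167992] 0.18 w -0.148653735936199 
 [[ 9.712e-01 -2.383e-01  2.200e-03]
 [-2.383e-01 -9.712e-01  4.000e-04]
 [ 2.000e-03 -9.000e-04 -1.000e+00]]
```

View pics/s1c.png

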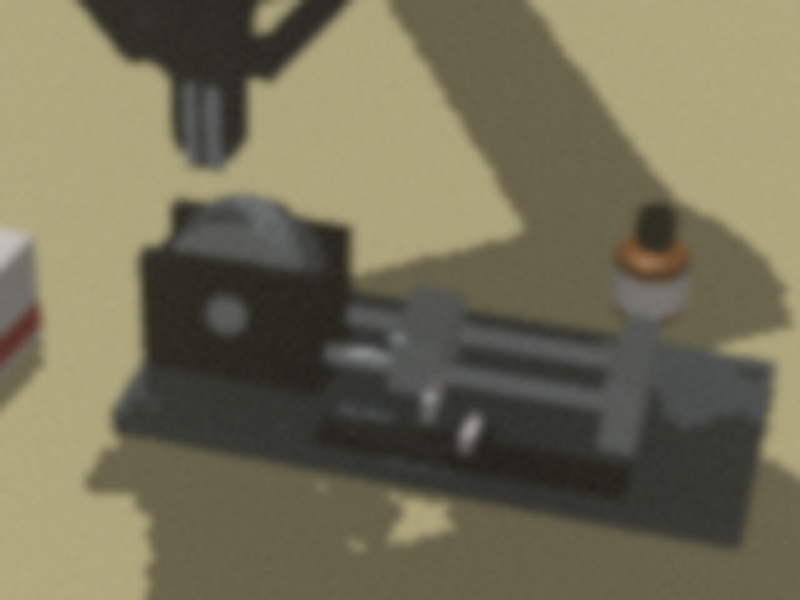

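The fingertip hangs above the wheel's rear side. The pointer is at (430,403) and the gauge line at (470,432) in the crop. I lower it gently and check the force.

Request:
{"name": "carry_out", "arguments": {
  "rows": [
    [0,0,0.08,0,0,0,-1],
    [0,0,0.1,0,0,0,-1],
    [0,0,0.115,0,0,0,-1],
    [0,0,0.12,0,0,0,-1],
    [0,0,0.125,0,0,0,-1],
    [0,0,0.125,0,0,0,-1]
  ]
}}

```text
clock: 3.08
position: [483.7, 48.3, 248.1]
ee_rot: [0.993, -0.121, 0.0, -0.0]
contact_force: [-3.2, -0.5, 5.3]
gripper_width: -0.3
grasp_force: 2.2
```

```bash
python3 -c "
from h import *
st()"
```

```text
t 3.075 loc [ 1.000e-01 -1.006e+02] tipz 75.1 F [-2.98848188 -1.2542609 ] 5.35 w -0.29925891689455686 
 [[ 9.706e-01 -2.405e-01  2.000e-04]
 [-2.405e-01 -9.706e-01 -0.000e+00]
 [ 2.000e-04 -0.000e+00 -1.000e+00]]
```

Request:
{"name": "carry_out", "arguments": {
  "rows": [
    [0,-0.02,-0.003,0,0,0,-1],
    [0,-0.04,-0.006,0,0,0,-1],
    [0,-0.06,-0.0075,0,0,0,-1],
    [0,-0.08,-0.008,0,0,0,-1],
    [0,-0.1,-0.007,0,0,0,-1],
    [0,-0.12,-0.005,0,0,0,-1],
    [0,-0.14,-0.001,0,0,0,-1],
    [0,-0.15,0,0,0,0,-1],
    [0,-0.15,0,0,0,0,-1]
  ]
}}

```text
clock: 4.2
position: [491.1, 77.9, 247.7]
ee_rot: [0.993, -0.121, 0.0, -0.0]
contact_force: [-2.4, 2.8, 3.7]
gripper_width: -0.1
grasp_force: 2.4
```

```bash
python3 -c "
from h import *
st()"
```

```text
t 4.2 loc [  0.1 -70. ] tipz 74.7 F [-2.96261288  2.18086766] 3.75 w -0.05333250190101194 
 [[ 9.707e-01 -2.404e-01  8.000e-04]
 [-2.404e-01 -9.707e-01  8.000e-04]
 [ 5.000e-04 -1.000e-03 -1.000e+00]]
```

Request:
{"name": "carry_out", "arguments": {
  "rows": [
    [0,0,-0.08,0,0,0,-1],
    [0,0.07,-0.1,0,0,0,-1],
    [0,0.15,-0.1,0,0,0,-1],
    [0,0.15,-0.1,0,0,0,-1],
    [0,0.15,-0.1,0,0,0,-1]
  ]
}}

```text
clock: 4.82
position: [483.6, 47.9, 267.4]
ee_rot: [0.993, -0.122, -0.0, 0.0]
contact_force: [0.0, 0.0, -0.3]
gripper_width: 0.1
grasp_force: 0.0
```

Run:
```python
from h import *
st()
im,d=snap('scene','s2'); im0=np.load('pics/s1.npz')['im']
b=np.vstack([i[200:260,320:420,::-1] for i in (im0,im)])
cv2.imwrite('pics/s2c.png',cv2.resize(b,None,fx=5,fy=5,interpolation=cv2.INTER_CUBIC))
```

```text
t 4.825 loc [ 1.00e-01 -1.01e+02] tipz 94.4 F [0.02599754 0.03707071] -0.27 w 0.0672136432496639 
 [[ 9.704e-01 -2.414e-01 -4.000e-04]
 [-2.414e-01 -9.704e-01 -2.000e-04]
 [-3.000e-04  3.000e-04 -1.000e+00]]
```

View pics/s2c.png

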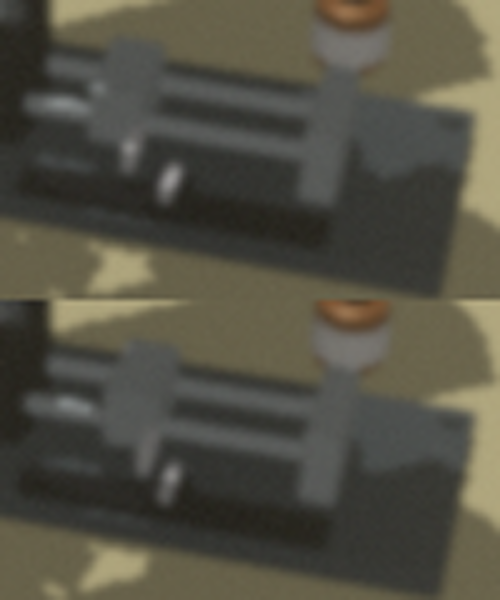

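In the lower strip the pointer has moved right, from (130,152) to (148,452). The gauge line is at (170,482). Next I convert that to mm.

Run:
```python
from h import *
for p in [(130,152),(148,152),(170,182)]: print(loc(cc('scene',*p,30,(320,200))))
```

```text
[3.34258474e+01 4.41314334e-04]
[31.43556924  6.63087466]
[47.20825115 19.02014928]
```

Request:
{"name": "carry_out", "arguments": {
  "rows": [
    [0,0,0.07,0,0,0,-1],
    [0,0,0.09,0,0,0,-1],
    [0,0,0.0965,0,0,0,-1],
    [0,-0.02,0.0935,0,0,0,-1],
    [0,-0.04,0.0905,0,0,0,-1],
    [0,-0.06,0.089,0,0,0,-1],
    [0,-0.08,0.0885,0,0,0,-1],
    [0,-0.1,0.0895,0,0,0,-1],
    [0,-0.12,0.0915,0,0,0,-1],
    [0,-0.14,0.0955,0,0,0,-1],
    [0,-0.15,0.0965,0,0,0,-1],
    [0,-0.15,0.0965,0,0,0,-1]
  ]
}}

```text
clock: 6.38
position: [491.0, 77.9, 248.4]
ee_rot: [0.993, -0.121, 0.0, -0.0]
contact_force: [-0.7, 1.7, 4.1]
gripper_width: -0.0
grasp_force: 2.2
```

Request:
{"name": "carry_out", "arguments": {
  "rows": [
    [0,0,-0.08,0,0,0,-1],
    [0,0.07,-0.1,0,0,0,-1],
    [0,0.15,-0.1,0,0,0,-1],
    [0,0.15,-0.1,0,0,0,-1],
    [0,0.15,-0.1,0,0,0,-1]
  ]
}}

```text
clock: 7.0
position: [483.6, 47.9, 268.1]
ee_rot: [0.993, -0.122, -0.0, 0.0]
contact_force: [0.9, 0.3, 0.1]
gripper_width: -0.2
grasp_force: 0.0
```

Run:
```python
from h import *
st()
a=[snap('scene','s3')[0].astype(float) for _ in range(4)]; im=np.mean(a,0)
t=[snap('top','t3')[0].astype(float) for _ in range(4)]; tm=np.clip(np.mean(t,0)*1.7,0,255)
b=im[215:255,325:385,::-1]; q=tm[180:220,290:350,::-1]
cv2.imwrite('pics/s3c.png',cv2.resize(np.vstack([b,q]).astype(np.uint8),None,fx=7,fy=7,interpolation=cv2.INTER_CUBIC))
```

```text
t 7.0 loc [ 1.000e-01 -1.009e+02] tipz 95.1 F [0.75352199 0.53839937] 0.12 w -0.18689294158493558 
 [[ 9.704e-01 -2.413e-01 -5.000e-04]
 [-2.413e-01 -9.704e-01 -3.000e-04]
 [-4.000e-04  4.000e-04 -1.000e+00]]
```

View pics/s3c.png

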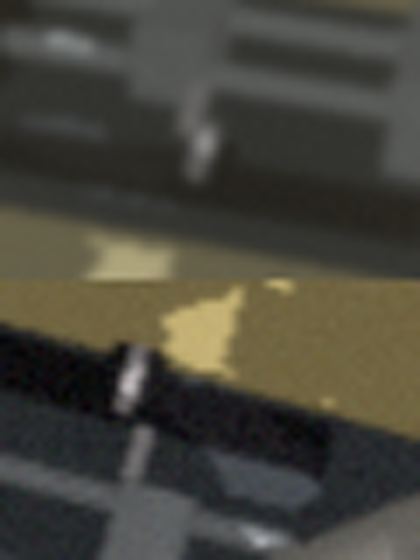

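In the top strip the gauge line runs (140,348)-(127,408) and the pointer (146,430)-(133,478). The pointer is still a few mm short.

Run:
```python
from h import *
f=lambda n,x,y,z,o:loc(atz(n,(x+.5)/7-.5+o[0],(y+.5)/7-.5+o[1],z))
for p in [(140,348),(127,408),(146,430),(133,478)]: print(f('top',p[0],p[1]-280,30,(290,180)))
for p in [(196,118),(205,152)]: print('s',f('scene',*p,30,(325,215)))
```

```text
[55.95586918 19.57454435]
[38.56300417 18.49477817]
[34.00378166 11.62628252]
[19.9308685  11.48001871]
s [33.96660448 13.884241  ]
s [47.91886124 19.68459538]
```

About 6.5 mm remains, so I make one more similar stroke and then check.

Request:
{"name": "carry_out", "arguments": {
  "rows": [
    [0,0,0.07,0,0,0,-1],
    [0,0,0.093,0,0,0,-1],
    [0,0,0.0985,0,0,0,-1],
    [0,-0.02,0.0955,0,0,0,-1],
    [0,-0.04,0.0925,0,0,0,-1],
    [0,-0.06,0.091,0,0,0,-1],
    [0,-0.08,0.0905,0,0,0,-1],
    [0,-0.1,0.0915,0,0,0,-1],
    [0,-0.12,0.0935,0,0,0,-1],
    [0,-0.14,0.0975,0,0,0,-1],
    [0,-0.15,0.0985,0,0,0,-1],
    [0,-0.15,0.0985,0,0,0,-1]
  ]
}}

```text
clock: 8.9
position: [491.0, 77.9, 248.7]
ee_rot: [0.993, -0.121, 0.0, -0.0]
contact_force: [-3.1, 2.0, 3.7]
gripper_width: -0.1
grasp_force: 2.1
```

Request:
{"name": "carry_out", "arguments": {
  "rows": [
    [0,0,-0.1,0,0,0,-1],
    [0,0,-0.3,0,0,0,-1],
    [0,0.15,-0.5,0,0,0,-1],
    [0,0.15,-0.6,0,0,0,-1],
    [-0.2,0.15,-0.6,0,0,0,-1],
    [-0.4,0.15,-0.6,0,0,0,-1],
    [-0.4,0.15,-0.6,0,0,0,-1],
    [-0.4,0.15,-0.6,0,0,0,-1]
  ]
}}

```text
clock: 9.9
position: [406.4, 67.7, 368.9]
ee_rot: [0.993, -0.121, 0.001, -0.0]
contact_force: [0.6, 0.9, -0.1]
gripper_width: -0.0
grasp_force: 0.0
```

Run:
```python
from h import *
st()
a=[snap('scene','s4')[0].astype(float) for _ in range(4)]; im=np.mean(a,0)
t=[snap('top','t4')[0].astype(float) for _ in range(4)]; tm=np.clip(np.mean(t,0)*1.7,0,255)
b=im[215:255,325:385,::-1]; q=tm[180:220,290:350,::-1]
cv2.imwrite('pics/s4c.png',cv2.resize(np.vstack([b,q]).astype(np.uint8),None,fx=7,fy=7,interpolation=cv2.INTER_CUBIC))
```

```text
t 9.9 loc [ -79.6 -100.3] tipz 195.9 F [0.36202327 0.98669123] -0.14 w -0.0065440119016119585 
 [[ 9.707e-01 -2.402e-01  1.300e-03]
 [-2.402e-01 -9.707e-01  5.000e-04]
 [ 1.200e-03 -8.000e-04 -1.000e+00]]
```

View pics/s4c.png

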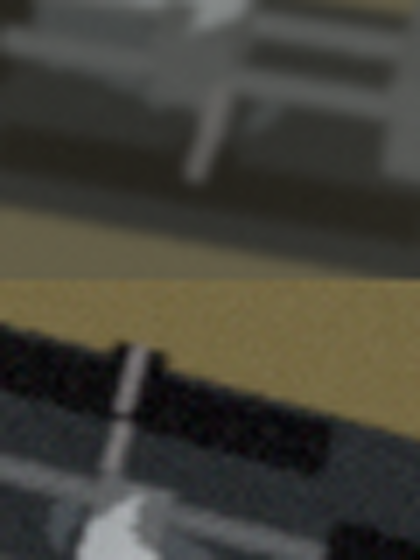

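The two white marks now form one line in both views: top strip gauge (141,348)-(123,410), pointer (124,422)-(108,474). I check this with subpixel centroids.

Run:
```python
from h import *
f=lambda n,x,y,z,o:loc(atz(n,(x+.5)/7-.5+o[0],(y+.5)/7-.5+o[1],z))
for p in [(141,348),(123,410),(124,422),(108,474)]: print(f('top',p[0],p[1]-280,30,(290,180)))
# sample along holder y profile in averaged top pictures
for n in('top','scene'):
  g=np.mean([cv2.cvtColor(arm.get_image(n)[0],cv2.COLOR_RGB2GRAY).astype(np.float32) for _ in range(6)],0)
  ys=np.arange(8,31,.25)
  for x in (52,48,44,40,34,31,28,25,23):
    P=np.array([proj(n,[*(c0+Rm@[x,y]),30]) for y in ys],np.float32)
    v=cv2.remap(g,P[:,:1],P[:,1:],cv2.INTER_LINEAR)[:,0]
    i=v.argmax(); w=np.clip(v-(np.median(v)+v.max())/2,0,None)*(abs(ys-ys[i])<5)
    print(n,x,'y',round((w*ys).sum()/w.sum(),2),'peak',v.max().round(),np.median(v).round())
```

```text
[56.03205325 19.30172422]
[37.71252582 19.43076194]
[34.51306962 18.23436575]
[19.11985201 18.59112998]
top 52 y 19.81 peak 65.0 29.0
top 48 y 19.62 peak 59.0 10.0
top 44 y 19.71 peak 64.0 10.0
top 40 y 19.67 peak 61.0 12.0
top 34 y 18.4 peak 53.0 18.0
top 31 y 18.35 peak 64.0 25.0
top 28 y 18.41 peak 64.0 26.0
top 25 y 18.45 peak 66.0 26.0
top 23 y 18.42 peak 63.0 25.0
scene 52 y 18.94 peak 87.0 41.0
scene 48 y 18.94 peak 86.0 46.0
scene 44 y 18.95 peak 89.0 49.0
scene 40 y 19.01 peak 90.0 52.0
scene 34 y 18.42 peak 94.0 61.0
scene 31 y 17.97 peak 95.0 67.0
scene 28 y 17.47 peak 95.0 75.0
scene 25 y 17.03 peak 96.0 81.0
scene 23 y 16.93 peak 95.0 83.0
```

The pointer is about 1.2 mm short, well inside the 2.5 mm tolerance, and the hand is clear, so I hand it in.

```bash
python3 -c "
from bench import arm
print(arm.job_done())"
```

```text
the job is handed in; nothing more can be done
None
```

I rolled the wheel in three light strokes (about 5 N at most in the readings) until the pointer sat about 1.2 mm short of the gauge line by the camera, inside the 2.5 mm tolerance, then raised the hand clear and handed the job in; no verdict came back.

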